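# Two sugars in the coffee cup

### The arm

A 6-joint arm with a two-finger parallel gripper is mounted at the origin on a cart in front of the work surface, level with it; the furniture and walls round the work are solid. World frame = base frame: x ahead of the robot, y to its left, z up, the work surface at z = 0. Lengths are in m, angles in degrees, forces in N, time in s.
With the tool pointing down it reaches from about 0.25 to 0.775 m from the base axis. Payload 4 kg.
Tool frame: the origin (TCP) lies midway between the tips of the shut fingers; the grasp point (between the pads) lies 19 mm behind it (bot.grip_depth is the distance from the TCP to the grasp point, in m); z points along the fingers, y is the line along which they close (so a half turn about z gives the same grasp; the last joint's range is limited). The gripper opens to 94 mm and grips with 3 to 60 N. Pads are 16 mm wide; open, the fingers measure 119 mm over their backs; the gripper's body (75 mm by 177 mm) begins 78 mm behind the grasp point.
Start: joints at [59.868, 4.996, 78.535, -0, 96.463, -5.907], TCP at [0.226, 0.502, 0.206] pointing down, gripper open.
Joint ranges: [-177.83, 177.83], [-43.37, 116.18], [15.69, 146.23], [-61.86, 241.86], [9.47, 152.12], [-147.06, 147.06]. Speed limits (degrees/s): [159.86, 159.86, 180, 180, 180, 180].

### API

Orientations are given as [roll, pitch, yaw] about the fixed x, y, z axes, in that order (R = Rz(yaw) Ry(pitch) Rx(roll)).
In Python, from cell import bot gives the robot as it stands.
- The arm moves only by the tool step_arm, never from a script. Its argument "increments" is a list of rows, each an object with "hand": the opening, from 0 (shut) to 1 (fully open); "linear": the shift along the tool's x, y, z in units of 25 mm (1.0 is 25 mm), a list of three; "dr": the turn, a rotation vector about the tool's x, y, z in units of 6 degrees (1.0 is 6 degrees), a list of three. A call has 1 to 20 rows; each row is the pose to reach, as a shift and turn from the pose commanded when the call began, along the tool's axes at that moment; what a row does not reach only later rows make up. A row lasts 1/12 s, in which the tool goes at most 41.7 mm and 7.16 degrees, less where a joint would pass 70% of its speed; a pose out of reach is approached as far as the arm can. A call with a gripper value outside its range is refused whole. The fingers move at their own pace and stop on an object; "grip_force" is the grip in N (left out, the last holds). Time passes only in rows, so rows that repeat a pose let the fingers close. It gives the time, the measured TCP pose, the force, the opening and the grip force at its end, in the units of the state.
- bot.get_state(): the state, without advancing time (a new reading comes with each control period).
- bot.read_camera(name): name is "side" or "top"; returns (picture, depth): 420x560x3 uint8, red, green, blue; 420x560 float32, m along the optical axis (not along the pixel's ray), 0 where there is no reading.
- bot.calibration(name): a dict with "fx", "fy", "cx", "cy" (pixels), "dist" ([k1, k2, p1, p2, k3] as OpenCV has them; the pictures are not rectified), "R" (3x3) and "t" (3): a world point X has camera coordinates R X + t. Camera axes: x right, y down, z forward; pixel columns grow to the right and rows downward; lengths in m; the calibration is good to about 2 mm. A picture is of the moment at which its call begins. calibration takes no time and is no camera call.
- bot.hand_in(): hands the job in; it is judged then, once.
Trained networks look in the newest picture that a camera, given by its name, has taken for a name from the list of things; names that differ only in an ending like _2 or _b are one class to them, and where a whole thing is asked for, a point or a joint stands for the part that bears it (a point fixed in the world has none). Each returns a list of dicts, best first, with "p" (0 to 1); they miss things now and then, are a little off and sometimes report something else, mostly with a low value. They report only what shows in the picture. A call takes as long as a camera call.
- bot.cut_out(name, camera): "pixels" (420x560 bool, what is visible of it) and "point" ([row, column] in pixels, amid what is visible of it).
- bot.landmark_of(name, camera): "point" ([row, column] in pixels: a listed point, or the origin of a listed thing).
The state is a dict: "clock": time; "qpos": joint angles; "qd": joint speeds; "tau": joint torques, N m; "tool_pos": TCP position; "tcp_rot": TCP orientation; "wrist_force": force on the tool from outside, world axes, zero at the start; "wrist_torque": the same for the moment, N m; "gripper_width": finger opening in m; "gripper_force": force on a finger pad.
Only numpy, scipy, OpenCV 4.12 (cv2) and the standard library are available. Lean on these libraries where they do the work, as an engineer would, in place of code of your own. Each camera call takes 0.05 s, during which the arm holds its last target. There are 200 camera calls.

### The job

Please get two sugars ready for a coffee: stand the small cup upright on the round mat under the sugar dispenser's chute, then press the dispenser's knob all the way down to its stop and let it rise fully again, twice, so that one lump drops into the cup each time. Then stand the cup, with exactly those two lumps in it, in the middle of its saucer, and leave the mug and the coffee jar where they are.

Things in the scene. Friction and masses are not known exactly. Their poses are not given: they have to be found in the camera images.
- dispenser: Steel sugar-lump dispenser, fixed on the worktop, 211 mm long, 84 mm wide. Front (mat, chute) points to its own -x, z up. Origin: on the worktop under the rear wall of the clear magazine. Along its x: nose of the 5 mm foot plate -135 mm, mat -93 mm, magazine (26 mm wide, top 201 mm high) -23 to 3 mm, housing (56 mm wide, 161 mm high) 4 to 72 mm, knob axis 38 mm.
- chute_lip (a point): Middle of the lower lip of the open 45 degree chute (26 mm wide, side walls 11 mm), 80 mm above the worktop and 22 mm behind the mat's centre; underside 77 mm high. The chute rises rearward to 135 mm height 34 mm behind the lip. It overhangs the rear rim of a cup on the mat by some 8 mm, so bring the cup in low from the front, and take it out that way. Axes as the dispenser's.
- cup_mat (a point): Centre of the round black rubber mat (66 mm across) on top of the foot plate, 5 mm above the worktop; the cup's foot stands here. Axes as the dispenser's.
- plunger_top (a point): Middle of the top of the black push knob (36 mm across, slightly domed) behind the magazine, 233 mm above the worktop when up; it moves down with the knob. It is the highest part of the dispenser, even at the bottom of its stroke (203 mm).
- plunger (a joint): Travel of the knob in m: 0 up at rest, 0.030 down on its stop. Sprung: 4 N starts it, 10 N holds it at the stop; let go, it rises by itself within a second. A full stroke pushes the lowest lump over the shelf's edge into the chute; a stroke that stops short drops nothing and can leave that lump on the shelf, so that the next full stroke gives two.
- magazine (a point): Centre of the shelf floor in the magazine, 114 mm above the worktop, where the lowest lump lies. Axes as the dispenser's.
- lump1_center (a point): Centre of the lowest sugar lump (white, 18 mm cube, 10 g), the first to drop.
- lump2_center (a point): Centre of the second sugar lump from the bottom.
- lump3_center (a point): Centre of the third sugar lump; it must stay in the magazine.
- lump4_center (a point): Centre of the fourth, topmost sugar lump; it must stay in the magazine.
- cup_center (a point): Centre (half-way up, 31 mm above its underside) of the small white cup without a handle: 62 mm high, outside 61 mm across at the rim, 58 mm at 40 mm height, 43 mm at the foot, wall 3 mm, 0.13 kg; open at the top. z is its axis, up. It starts upright on the worktop, empty.
- saucer_seat (a point): Centre of the upper face of the white saucer's flat middle, 5 mm above the worktop; saucer 120 mm across, its rim 14 mm high, flat middle about 72 mm across. z up. Loose.
- mug: Large terracotta mug with a handle, 80 mm across, 94 mm high; origin at the centre of its underside. Not to be moved.
- coffee_jar: Glass coffee jar with a dark lid, 84 mm across, 140 mm high; origin at the centre of its underside. Not to be moved.

How it is judged (in metres and radians):
On the way, in this order (a step that is already met when the one before it is completed fails the run):
1. the cup stands upright on the mat under the chute (within 15 mm of its centre), knob still up (horizontal distance between cup_center and cup_mat below 0.015 m and z of cup_center in the frame of cup_mat below 0.035 m and angle between cup_center's own z axis and vertical below 0.1 rad and value of joint plunger below 0.003 m), for 0.2 s.
2. the knob is pressed down to its stop (28 of 30 mm or more), cup on the mat (horizontal distance between cup_center and cup_mat below 0.015 m and z of cup_center in the frame of cup_mat below 0.035 m and angle between cup_center's own z axis and vertical below 0.1 rad and value of joint plunger above 0.028 m), for 0.05 s.
3. the knob has risen again and the first lump alone is in the cup (value of joint plunger below 0.003 m and distance between lump1_center and cup_center below 0.034 m and not (distance between lump2_center and cup_center below 0.034 m)), for 0.1 s.
4. the knob is pressed down to its stop a second time, cup on the mat (all of step 2), for 0.05 s.
5. the knob has risen again and both lumps are in the cup (value of joint plunger below 0.003 m and distance between each of lump1_center, lump2_center and cup_center below 0.034 m), for 0.1 s.
At the end, for the whole second after the job is handed in: The cup stands upright on the saucer, its axis within 18 mm of the saucer's centre, with the first two lumps in it; the other two lumps are still in the magazine and the knob is up (all of step 5 and horizontal distance between cup_center and saucer_seat below 0.018 m and z of cup_center in the frame of saucer_seat between 0.026 and 0.036 m and angle between cup_center's own z axis and vertical below 0.1 rad and height (world z) of saucer_seat below 0.01 m and distance between lump3_center and magazine below 0.02 m and distance between lump4_center and magazine below 0.038 m); the robot touches nothing.
It fails at once if the cup is tipped by more than about 35 degrees (angle between cup_center's own z axis and vertical above 0.6 rad).
It fails at once if a third lump leaves the magazine (horizontal distance between lump3_center and magazine above 0.025 m).
It fails at once if the mug or the coffee jar is shifted by more than 30 mm (distance of any of mug, coffee_jar from where it was at the start of the episode above 0.03 m).
It also fails if it takes over 67 s, if anything falls off the work surface, if the arm or the gripper's body presses on something with over 40 N, if the wrist force passes 120 N, or if a joint passes its speed limit or range.

## Working session

There is one attempt and no reset: what is moved stays moved. The work goes in short steps, Python scripts to look and compute and a tool call to move; the robot and the scene stay as the last step left them, time stands still between calls to the robot, and variables do not carry over. Pictures are saved under pics/ and viewed, at most 12 in all, crops included, and the job is handed in when it is done.

Besides the shell and the picture viewer there is one more tool, called after "Request:" as name(argument=value, ...) on one line, values as JSON. step_arm: Moves the arm, as the interface text tells. Its arguments: {"type":"object","properties":{"increments":{"type":"array","items":{"type":"object","properties":{"hand":{"type":"number"},"linear":{"type":"array","items":{"type":"number"}},"dr":{"type":"array","items":{"type":"number"}}}}},"grip_force":{"type":"number"}},"required":["increments"]}

```bash
mkdir -p pics; cat > h.py <<'E'
import numpy as np, cv2
from cell import bot
from scipy.spatial.transform import Rotation as Ro
def ray(cam,rc):
    c=bot.calibration(cam);K=np.array([[c['fx'],0,c['cx']],[0,c['fy'],c['cy']],[0,0,1.]])
    p=np.array([[[rc[1],rc[0]]]],float)
    n=cv2.undistortPoints(p,K,np.array(c['dist'],float))[0,0]
    R=np.array(c['R']);t=np.array(c['t']);return -R.T@t, R.T@np.array([n[0],n[1],1.])
def atz(cam,rc,z):
    o,d=ray(cam,rc);return o+d*(z-o[2])/d[2]
def cloud(cam,dep,mask):
    c=bot.calibration(cam);K=np.array([[c['fx'],0,c['cx']],[0,c['fy'],c['cy']],[0,0,1.]])
    m=mask&(dep>0);r,q=np.nonzero(m)
    n=cv2.undistortPoints(np.stack([q,r],1)[:,None].astype(float),K,np.array(c['dist'],float))[:,0]
    P=np.c_[n,np.ones(len(n))]*dep[m][:,None]
    return (P-np.array(c['t']))@np.array(c['R'])
E
python3 - <<'E'
from h import *
im={}
Z=dict(chute_lip=.08,cup_mat=.005,plunger_top=.233,magazine=.114,cup_center=.031,saucer_seat=.005,mug=0,coffee_jar=0,dispenser=0)
for cam in('top','side'):
    p,d=bot.read_camera(cam);cv2.imwrite(f'pics/{cam}0.png',p[:,:,::-1]);np.savez(f'{cam}0.npz',p=p,d=d)
    print(cam,np.round(ray(cam,(210,280)),3).tolist())
    for n,z in Z.items():
        l=bot.landmark_of(n,cam)[:2]
        print(n,[(round(float(x['p']),2),np.round(x['point']).tolist(),np.round(atz(cam,x['point'],z),3).tolist()) for x in l])
        for x in bot.cut_out(n,cam)[:1]:
            P=cloud(cam,d,x['pixels']);
            if len(P): print('   cut',round(float(x['p']),2),len(P),np.round(np.percentile(P,[2,50,98],axis=0),3).tolist())
s=bot.get_state();print(s['clock'],s['tool_pos'],s['tcp_rot'],s['gripper_width'])
E
```

```text
top [[0.472, 0.238, 1.004], [0.04, -0.014, -0.999]]
chute_lip [(0.69, [240.0, 320.0], [0.444, 0.137, 0.08])]
   cut 0.83 3230 [[0.397, 0.033, 0.001], [0.477, 0.097, 0.053], [0.545, 0.183, 0.233]]
cup_mat [(0.57, [244.0, 313.0], [0.431, 0.145, 0.005])]
   cut 0.67 3211 [[0.396, 0.034, 0.002], [0.476, 0.097, 0.058], [0.543, 0.183, 0.233]]
plunger_top [(0.59, [209.0, 375.0], [0.509, 0.05, 0.233]), (0.46, [225.0, 200.0], [0.471, 0.375, 0.233])]
   cut 0.86 284 [[0.49, 0.032, 0.162], [0.507, 0.048, 0.232], [0.522, 0.064, 0.235]]
magazine [(0.88, [228.0, 348.0], [0.472, 0.079, 0.114])]
   cut 0.62 3178 [[0.397, 0.035, 0.002], [0.477, 0.097, 0.058], [0.544, 0.184, 0.233]]
cup_center [(0.93, [247.0, 246.0], [0.423, 0.301, 0.031])]
   cut 0.89 590 [[0.4, 0.278, 0.001], [0.427, 0.308, 0.013], [0.458, 0.332, 0.064]]
saucer_seat [(0.56, [225.0, 198.0], [0.471, 0.419, 0.005])]
   cut 0.8 1920 [[0.422, 0.367, 0.003], [0.474, 0.422, 0.009], [0.527, 0.474, 0.017]]
mug [(0.77, [189.0, 250.0], [0.561, 0.297, 0.0])]
   cut 0.57 1208 [[0.523, 0.253, -0.001], [0.559, 0.296, 0.007], [0.596, 0.359, 0.097]]
[... 856 characters left out ...]
.0], [0.429, 0.301, 0.031])]
   cut 0.95 761 [[0.402, 0.277, 0.007], [0.428, 0.317, 0.044], [0.454, 0.335, 0.065]]
saucer_seat [(0.65, [316.0, 303.0], [0.478, 0.416, 0.005])]
   cut 0.8 1798 [[0.421, 0.37, 0.005], [0.474, 0.419, 0.011], [0.526, 0.473, 0.018]]
mug [(0.62, [272.0, 268.0], [0.559, 0.281, 0.0]), (0.24, [232.0, 322.0], [0.429, 0.136, 0.0])]
   cut 0.96 1338 [[0.522, 0.254, 0.009], [0.55, 0.322, 0.063], [0.58, 0.703, 0.462]]
coffee_jar []
dispenser [(0.9, [221.0, 298.0], [0.49, 0.093, 0.0])]
   cut 0.97 3647 [[0.402, 0.035, 0.002], [0.487, 0.092, 0.076], [0.545, 0.184, 0.232]]
1.9 [0.22571488 0.50160824 0.20551119] [1.79992638e+02 8.98960363e-04 1.55773572e+02] 0.09362199168878473
```

View pics/top0.png

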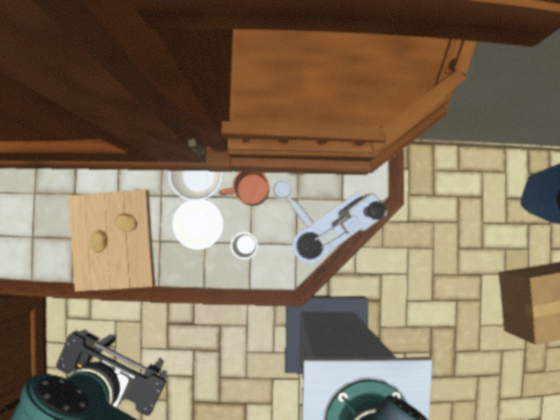

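View pics/side0.png

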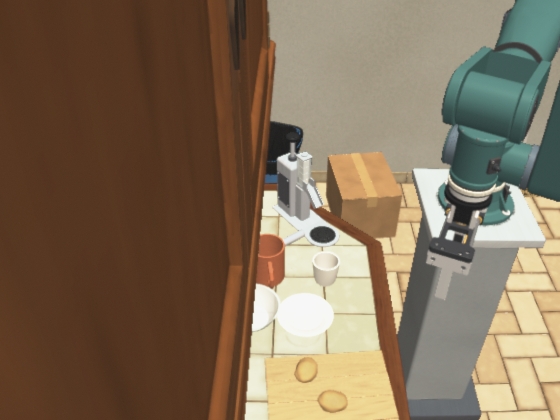

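```bash
python3 - <<'E'
from h import *
for cam in('top','side'):
    f=np.load(cam+'0.npz');p,d=f['p'],f['d']
    full=np.ones(d.shape,bool);idx=np.nonzero(d>0);P=cloud(cam,d,full);G=p[d>0].astype(int)
    def box(a,b,c,e,z0,z1):return (P[:,0]>a)&(P[:,0]<b)&(P[:,1]>c)&(P[:,1]<e)&(P[:,2]>z0)&(P[:,2]<z1)
    m=box(.38,.48,.09,.2,-.01,.02)&(G.max(1)<75)
    px=np.stack([idx[1],idx[0]],1)[m]
    (c,(a,b),ang)=cv2.fitEllipse(cv2.convexHull(px.astype(np.float32)))
    print(cam,'mat',c,a,b,atz(cam,(c[1],c[0]),.005).round(4),P[m].mean(0).round(4))
    m=box(.45,.57,0,.1,.222,.25);q=P[m]
    print('knob',m.sum(),np.percentile(q,[2,50,98],axis=0).round(4).tolist(),cv2.minEnclosingCircle(q[:,:2].astype(np.float32)))
    m=box(.37,.48,.25,.36,.055,.075);q=P[m]
    print('cup rim',m.sum(),cv2.minEnclosingCircle(q[:,:2].astype(np.float32)), cv2.fitEllipse(q[:,:2].astype(np.float32)))
    m=box(.39,.56,.35,.5,.0095,.03)&(G.min(1)>120);q=P[m]
    print('saucer rim',m.sum(),cv2.minEnclosingCircle(q[:,:2].astype(np.float32)),q.mean(0).round(4))
    m=box(.38,.6,-.02,.2,.02,.24);q=P[m]
    print('disp minrect',cv2.minAreaRect(q[:,:2].astype(np.float32)))
    for z0,z1 in((.1,.17),(.15,.165),(.17,.215)):
        m=box(.38,.6,-.02,.2,z0,z1);q=P[m]; print(z0,z1,m.sum(),cv2.minAreaRect(q[:,:2].astype(np.float32)))
    # overhead structure
    for y in np.arange(-.1,.6,.1):
        m=box(.2,.9,y,y+.1,.15,1.0)
        q=P[m&(P[:,0]>.54)]
        if len(q):print('over y%.1f'%y,len(q),np.percentile(q,[1,50,99],axis=0).round(2).tolist())
im=cv2.imread('pics/top0.png')[150:270,170:410];cv2.imwrite('pics/topc.png',cv2.resize(im,None,fx=3.3,fy=3.3,interpolation=cv2.INTER_CUBIC))
E
```

```text
top mat (309.3558349609375, 245.2657470703125) 22.59071159362793 23.54633140563965 [0.4294 0.1525 0.005 ] [0.4285 0.1533 0.006 ]
knob 279 [[0.4914, 0.0321, 0.227], [0.507, 0.0484, 0.2323], [0.5224, 0.064, 0.2354]] ((0.5073617696762085, 0.04704904556274414), 0.018422041088342667)
cup rim 133 ((0.4283426105976105, 0.30484792590141296), 0.03044893965125084) ((0.4287685751914978, 0.3047143518924713), (0.05715595930814743, 0.057428739964962006), 18.629953384399414)
saucer rim 1078 ((0.4930191934108734, 0.4218883216381073), 0.07818520069122314) [0.4856 0.4217 0.014 ]
disp minrect ((0.5391790270805359, 0.11626037955284119), (0.18685518205165863, 0.14975380897521973), 33.154327392578125)
0.1 0.17 880 ((0.48651137948036194, 0.07785222679376602), (0.05802484601736069, 0.14176566898822784), 35.46083068847656)
0.15 0.165 535 ((0.4990323483943939, 0.058354564011096954), (0.05678393319249153, 0.09566976875066757), 36.489280700683594)
0.17 0.215 268 ((0.4891963601112366, 0.0717502236366272), (0.029471244663000107, 0.06618109345436096), 35.18333435058594)
over y0.0 6306 [[0.57, 0.02, 0.49], [0.65, 0
[... 1192 characters left out ...]
059823989868164)
0.15 0.165 280 ((0.5047850012779236, 0.06618589907884598), (0.0539051815867424, 0.09901580214500427), 27.235504150390625)
0.17 0.215 318 ((0.49055013060569763, 0.06799907982349396), (0.032541900873184204, 0.07670074701309204), 33.786983489990234)
over y0.0 12 [[0.54, 0.04, 0.15], [0.54, 0.05, 0.16], [0.55, 0.05, 0.16]]
over y0.1 123 [[0.54, 0.12, 0.46], [0.55, 0.16, 0.5], [0.56, 0.2, 0.5]]
over y0.2 135 [[0.54, 0.2, 0.46], [0.55, 0.24, 0.5], [0.55, 0.3, 0.5]]
over y0.3 549 [[0.54, 0.3, 0.46], [0.55, 0.39, 0.59], [0.55, 0.4, 0.67]]
over y0.4 668 [[0.54, 0.4, 0.46], [0.55, 0.46, 0.59], [0.55, 0.5, 0.69]]
over y0.5 1139 [[0.54, 0.5, 0.46], [0.55, 0.56, 0.59], [0.55, 0.6, 0.72]]
```

View pics/topc.png

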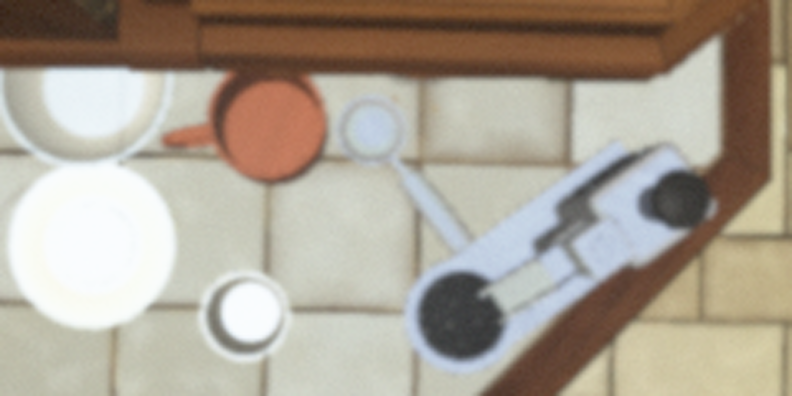

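The top view shows the mat at about (245,309), the knob at (209,375), the cup at (246,244) and the saucer at (225,198). The cabinet is overhead at x > 0.54 m. I'll grasp the cup with the tool leaning 30° toward the dispenser's front.

```bash
cat >> h.py <<'E'
ax=np.array([.604,-.797,0])
def plan(tcp,tilt=30,yaw=None,axis=ax):
    "units for step_arm to bring TCP to tcp; tool z leans by tilt along axis; y horizontal"
    s=bot.get_state();R0=Ro.from_euler('xyz',s['tcp_rot'],degrees=True).as_matrix()
    a=axis/np.linalg.norm(axis);t=np.radians(tilt);z=np.array([0,0,-1])*np.cos(t)+a*np.sin(t)
    y=np.cross(z,-a);y/=np.linalg.norm(y)
    if y@R0[:,1]<0:y=-y
    R1=np.c_[np.cross(y,z),y,z]
    lin=R0.T@(np.array(tcp)-s['tool_pos'])/.025;dr=Ro.from_matrix(R0.T@R1).as_rotvec(degrees=True)/6
    print('clock',round(s['clock'],2),'tcp',s['tool_pos'].round(4),'lin',lin.round(3).tolist(),'dr',dr.round(3).tolist(),'q',np.round(s['qpos']).tolist(),'F',s['wrist_force'].round(1),'w',round(s['gripper_width'],4))
    return z
E
python3 -c "
from h import *
plan((.404,.337,.120))"
```

```text
clock 1.9 tcp [0.2257 0.5016 0.2055] lin [-9.205, -3.079, 3.42] dr [1.25, -4.895, 4.659] q [60.0, 5.0, 79.0, -0.0, 96.0, -6.0] F [-0.1 -0.6  0.4] w 0.0936
```

Request:
step_arm(increments=[{"hand":1,"linear":[-1.15,-0.39,0.43],"dr":[0.16,-0.61,0.58]},{"hand":1,"linear":[-2.3,-0.77,0.86],"dr":[0.31,-1.22,1.16]},{"hand":1,"linear":[-3.45,-1.15,1.28],"dr":[0.47,-1.84,1.75]},{"hand":1,"linear":[-4.6,-1.54,1.71],"dr":[0.63,-2.45,2.33]},{"hand":1,"linear":[-5.75,-1.92,2.14],"dr":[0.78,-3.06,2.91]},{"hand":1,"linear":[-6.9,-2.31,2.57],"dr":[0.94,-3.67,3.49]},{"hand":1,"linear":[-8.05,-2.69,2.99],"dr":[1.09,-4.28,4.08]},{"hand":1,"linear":[-9.2,-3.08,3.42],"dr":[1.25,-4.9,4.66]},{"hand":1,"linear":[-9.2,-3.08,3.42],"dr":[1.25,-4.9,4.66]},{"hand":1,"linear":[-9.2,-3.08,3.42],"dr":[1.25,-4.9,4.66]},{"hand":1,"linear":[-9.2,-3.08,3.42],"dr":[1.25,-4.9,4.66]}])

```text
clock: 2.82
tool_pos: [0.4037, 0.3377, 0.1205]
tcp_rot: [180.0, 29.9, 127.2]
wrist_force: [-0.1, 0.1, 0.2]
gripper_width: 0.094
gripper_force: 0.0
```

```bash
python3 -c "
from h import *
plan((.4342,.2974,.0215))"
```

```text
clock 2.82 tcp [0.4037 0.3377 0.1205] lin [0.224, -0.003, 4.44] dr [0.008, -0.01, 0.003] q [52.0, 10.0, 88.0, -29.0, 90.0, 17.0] F [-0.1  0.1  0.2] w 0.094
```

Approach and close.

Request:
step_arm(grip_force=15, increments=[{"hand":1,"linear":[0.22,0,0.8],"dr":[0,0,0]},{"hand":1,"linear":[0.22,0,1.8],"dr":[0,0,0]},{"hand":1,"linear":[0.22,0,2.8],"dr":[0,0,0]},{"hand":1,"linear":[0.22,0,3.6],"dr":[0,0,0]},{"hand":1,"linear":[0.22,0,4.1],"dr":[0,0,0]},{"hand":1,"linear":[0.22,0,4.44],"dr":[0,0,0]},{"hand":1,"linear":[0.22,0,4.44],"dr":[0,0,0]},{"hand":1,"linear":[0.22,0,4.44],"dr":[0,0,0]},{"hand":0.7,"linear":[0.22,0,4.44],"dr":[0,0,0]},{"hand":0.65,"linear":[0.22,0,4.44],"dr":[0,0,0]},{"hand":0.6,"linear":[0.22,0,4.44],"dr":[0,0,0]},{"hand":0.55,"linear":[0.22,0,4.44],"dr":[0,0,0]},{"hand":0.5,"linear":[0.22,0,4.44],"dr":[0,0,0]},{"hand":0.4,"linear":[0.22,0,4.44],"dr":[0,0,0]},{"hand":0.3,"linear":[0.22,0,4.44],"dr":[0,0,0]},{"hand":0.3,"linear":[0.22,0,4.44],"dr":[0,0,0]},{"hand":0.3,"linear":[0.22,0,4.44],"dr":[0,0,0]}])

```text
clock: 4.23
tool_pos: [0.4348, 0.2968, 0.0215]
tcp_rot: [179.9, 30.0, 127.1]
wrist_force: [0.8, 1.3, 2.3]
gripper_width: 0.0598
gripper_force: 14.7
```

```bash
python3 - <<'E'
from h import *
plan((.4342,.2974,.0215))
p,d=bot.read_camera('side');cv2.imwrite('pics/s1.png',cv2.resize(p[180:330,240:440,::-1],None,fx=3,fy=3))
E
```

```text
clock 4.23 tcp [0.4348 0.2968 0.0215] lin [0.03, -0.004, -0.019] dr [0.008, 0.006, -0.003] q [47.0, 14.0, 96.0, -30.0, 78.0, 18.0] F [0.8 1.3 2.3] w 0.0598
```

View pics/s1.png

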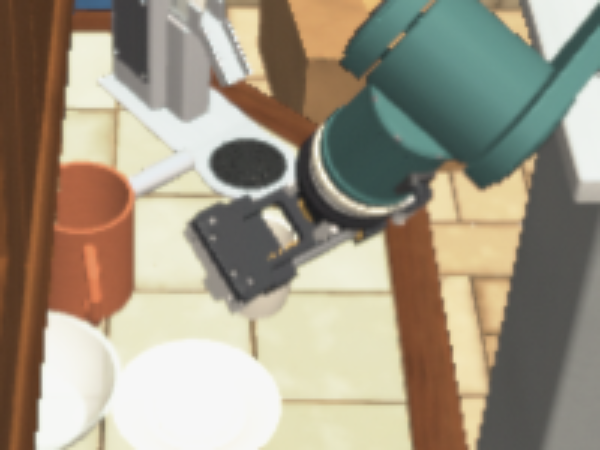

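```bash
python3 - <<'E'
from h import *
for t in ((.4348,.2968,.0415),(.393,.199,.0415),(.393,.199,.0305),(.435,.1438,.0305),(.435,.1438,.0265)): plan(t)
E
```

```text
clock 4.28 tcp [0.4348 0.2968 0.0215] lin [-0.4, 0.002, -0.695] dr [0.008, 0.006, -0.003] q [47.0, 14.0, 96.0, -30.0, 78.0, 18.0] F [0.4 1.1 0.9] w 0.0598
clock 4.28 tcp [0.4348 0.2968 0.0215] lin [-2.226, -3.693, 0.357] dr [0.008, 0.006, -0.003] q [47.0, 14.0, 96.0, -30.0, 78.0, 18.0] F [0.4 1.1 0.9] w 0.0598
clock 4.28 tcp [0.4348 0.2968 0.0215] lin [-2.006, -3.694, 0.738] dr [0.008, 0.006, -0.003] q [47.0, 14.0, 96.0, -30.0, 78.0, 18.0] F [0.4 1.1 0.9] w 0.0598
clock 4.28 tcp [0.4348 0.2968 0.0215] lin [-4.408, -3.689, 2.127] dr [0.008, 0.006, -0.003] q [47.0, 14.0, 96.0, -30.0, 78.0, 18.0] F [0.4 1.1 0.9] w 0.0598
clock 4.28 tcp [0.4348 0.2968 0.0215] lin [-4.328, -3.689, 2.265] dr [0.008, 0.006, -0.003] q [47.0, 14.0, 96.0, -30.0, 78.0, 18.0] F [0.4 1.1 0.9] w 0.0598
```

Request:
step_arm(increments=[{"hand":0.3,"linear":[-0.2,0,-0.35],"dr":[0,0,0]},{"hand":0.3,"linear":[-0.4,0,-0.7],"dr":[0,0,0]},{"hand":0.3,"linear":[-0.6,-0.4,-0.58],"dr":[0,0,0]},{"hand":0.3,"linear":[-1.0,-1.2,-0.35],"dr":[0,0,0]},{"hand":0.3,"linear":[-1.4,-2.0,-0.12],"dr":[0,0,0]},{"hand":0.3,"linear":[-1.8,-2.8,0.1],"dr":[0,0,0]},{"hand":0.3,"linear":[-2.1,-3.4,0.28],"dr":[0,0,0]},{"hand":0.3,"linear":[-2.23,-3.69,0.36],"dr":[0,0,0]},{"hand":0.3,"linear":[-2.12,-3.69,0.55],"dr":[0,0,0]},{"hand":0.3,"linear":[-2.01,-3.69,0.74],"dr":[0,0,0]},{"hand":0.3,"linear":[-2.01,-3.69,0.74],"dr":[0,0,0]},{"hand":0.3,"linear":[-2.01,-3.69,0.74],"dr":[0,0,0]}])

```text
clock: 5.28
tool_pos: [0.393, 0.1993, 0.0298]
tcp_rot: [-180.0, 30.0, 127.2]
wrist_force: [0.7, -0.1, -1.5]
gripper_width: 0.0599
gripper_force: 14.8
```

```bash
python3 - <<'E'
from h import *
for t in ((.435,.1438,.0305),(.435,.1438,.0265)): plan(t)
p,d=bot.read_camera('side')
P=cloud('side',d,np.ones(d.shape,bool));
for x in bot.cut_out('cup_center','side')[:1]+bot.landmark_of('cup_center','side')[:1]: print(x['p'],x['point'],atz('side',x['point'],.04))
E
```

```text
clock 5.28 tcp [0.393  0.1993 0.0298] lin [-2.425, -0.006, 1.369] dr [-0.004, 0.004, 0.007] q [42.0, 1.0, 109.0, -31.0, 75.0, 15.0] F [ 0.7 -0.1 -1.5] w 0.0599
clock 5.28 tcp [0.393  0.1993 0.0298] lin [-2.345, -0.005, 1.507] dr [-0.004, 0.004, 0.007] q [42.0, 1.0, 109.0, -31.0, 75.0, 15.0] F [ 0.7 -0.1 -1.5] w 0.0599
0.66 [246.2, 347.2] [0.37368714 0.23124761 0.04      ]
0.7 [239.8, 341.9] [0.38488465 0.20870226 0.04      ]
```

Request:
step_arm(increments=[{"hand":0.3,"linear":[-0.4,0,0.23],"dr":[0,0,0]},{"hand":0.3,"linear":[-0.9,0,0.51],"dr":[0,0,0]},{"hand":0.3,"linear":[-1.4,0,0.79],"dr":[0,0,0]},{"hand":0.3,"linear":[-1.9,0,1.07],"dr":[0,0,0]},{"hand":0.3,"linear":[-2.25,0,1.27],"dr":[0,0,0]},{"hand":0.3,"linear":[-2.42,0,1.37],"dr":[0,0,0]},{"hand":0.3,"linear":[-2.42,0,1.37],"dr":[0,0,0]},{"hand":0.3,"linear":[-2.38,0,1.44],"dr":[0,0,0]},{"hand":0.3,"linear":[-2.35,0,1.5],"dr":[0,0,0]},{"hand":0.3,"linear":[-2.35,0,1.5],"dr":[0,0,0]},{"hand":0.3,"linear":[-2.35,0,1.5],"dr":[0,0,0]}])

```text
clock: 6.35
tool_pos: [0.4345, 0.1436, 0.0269]
tcp_rot: [-180.0, 30.0, 127.2]
wrist_force: [0.1, 0.7, -1.7]
gripper_width: 0.0597
gripper_force: 14.8
```

```bash
python3 - <<'E'
from h import *
plan((.435,.1438,.0265))
p,d=bot.read_camera('side');cv2.imwrite('pics/s2.png',cv2.resize(p[130:280,240:440,::-1],None,fx=4,fy=4))
E
```

```text
clock 6.35 tcp [0.4345 0.1436 0.0269] lin [0.003, 0.019, 0.016] dr [-0.001, 0.003, 0.009] q [33.0, -0.0, 111.0, -32.0, 70.0, 7.0] F [ 0.1  0.7 -1.7] w 0.0597
```

View pics/s2.png

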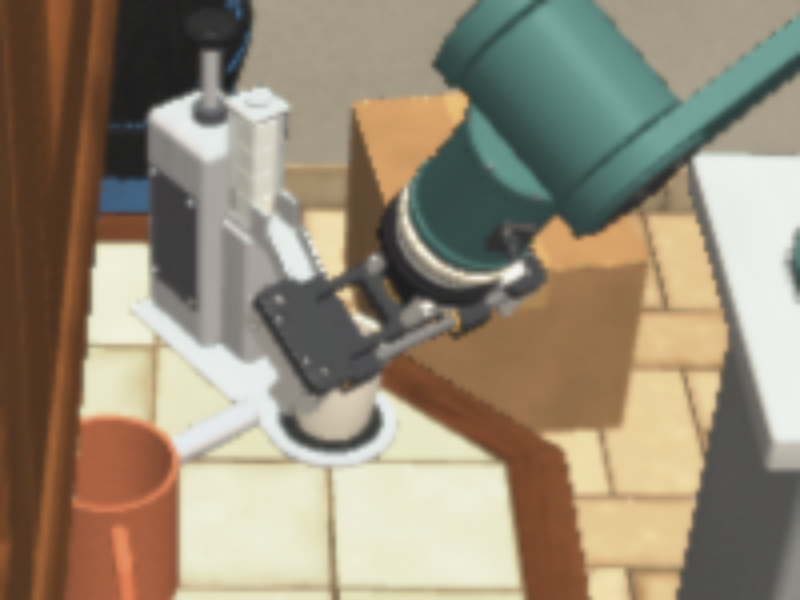

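Request:
step_arm(increments=[{"hand":0.3,"linear":[0.02,0,0.035],"dr":[0,0,0]},{"hand":0.3,"linear":[0.04,0,0.07],"dr":[0,0,0]},{"hand":0.3,"linear":[0.04,0,0.07],"dr":[0,0,0]},{"hand":0.3,"linear":[0.04,0,0.07],"dr":[0,0,0]}])

```text
clock: 6.73
tool_pos: [0.4353, 0.1434, 0.0264]
tcp_rot: [179.9, 30.1, 127.1]
wrist_force: [-2.2, 0.4, 6.3]
gripper_width: 0.0597
gripper_force: 14.7
```

Request:
step_arm(increments=[{"hand":0.66,"linear":[0,0,0],"dr":[0,0,0]},{"hand":0.7,"linear":[0,0,0],"dr":[0,0,0]},{"hand":0.75,"linear":[0,0,0],"dr":[0,0,0]},{"hand":0.85,"linear":[0,0,0],"dr":[0,0,0]},{"hand":0.85,"linear":[0,0,0],"dr":[0,0,0]},{"hand":0.85,"linear":[0,0,0],"dr":[0,0,0]},{"hand":0.85,"linear":[0,0,-0.3],"dr":[0,0,0]},{"hand":0.85,"linear":[0,0,-0.8],"dr":[0,0,0]},{"hand":0.85,"linear":[0,0,-1.5],"dr":[0,0,0]},{"hand":0.85,"linear":[0,0,-2.5],"dr":[0,0,0]},{"hand":0.85,"linear":[0,0,-3.5],"dr":[0,0,0]},{"hand":0.85,"linear":[0,0,-4.5],"dr":[0,0,0]},{"hand":0.85,"linear":[0,0,-5.5],"dr":[0,0,0]},{"hand":0.85,"linear":[0,0,-5.5],"dr":[0,0,0]},{"hand":0.85,"linear":[0,0,-5.5],"dr":[0,0,0]}])

```text
clock: 7.98
tool_pos: [0.3938, 0.1992, 0.1457]
tcp_rot: [179.8, 30.0, 127.1]
wrist_force: [0.0, 0.1, -0.4]
gripper_width: 0.0793
gripper_force: 0.0
```

```bash
python3 - <<'E'
from h import *
plan((.36,.15,.33),15,axis=np.array([1.,0,0]))
plan((.507,.049,.275),15,axis=np.array([.604,-.797,0]))
for cam in('top','side'):
    p,d=bot.read_camera(cam);P=cloud(cam,d,np.ones(d.shape,bool))
    m=(abs(P[:,0]-.429)<.05)&(abs(P[:,1]-.152)<.05)&(P[:,2]>.06)&(P[:,2]<.073);q=P[m][:,:2].astype(np.float32)
    print(cam,m.sum(),cv2.minEnclosingCircle(q),np.median(P[m][:,2]))
cv2.imwrite('pics/s3.png',cv2.resize(p[130:280,240:440,::-1],None,fx=4,fy=4))
E
```

```text
clock 7.98 tcp [0.3938 0.1992 0.1457] lin [-4.34, -2.242, -6.017] dr [-3.346, 2.338, -8.159] q [42.0, -6.0, 102.0, -30.0, 87.0, 7.0] F [ 0.   0.1 -0.4] w 0.0793
clock 7.98 tcp [0.3938 0.1992 0.1457] lin [-9.102, -0.013, -0.717] dr [0.037, 2.502, -0.001] q [42.0, -6.0, 102.0, -30.0, 87.0, 7.0] F [ 0.   0.1 -0.4] w 0.0793
top 103 ((0.4289112687110901, 0.1513434201478958), 0.030474340543150902) 0.0668395388002545
side 172 ((0.4434976279735565, 0.13960972428321838), 0.05111872777342796) 0.06657652622965715
```

View pics/s3.png

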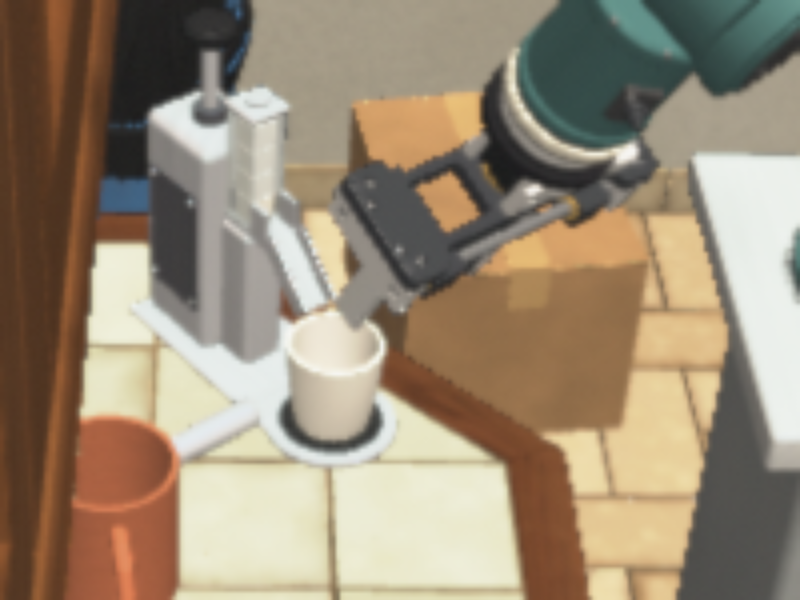

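Request:
step_arm(increments=[{"hand":0.5,"linear":[-0.6,0,-1.1],"dr":[0,0.4,0]},{"hand":0.2,"linear":[-1.4,0,-2.4],"dr":[0,0.9,0]},{"hand":0,"linear":[-2.2,0,-3.8],"dr":[0,1.4,0]},{"hand":0,"linear":[-3.1,0,-5.2],"dr":[0,1.9,0]},{"hand":0,"linear":[-4.0,0,-4.6],"dr":[0,2.5,0]},{"hand":0,"linear":[-5.2,0,-3.7],"dr":[0,2.5,0]},{"hand":0,"linear":[-6.4,0,-2.8],"dr":[0,2.5,0]},{"hand":0,"linear":[-7.6,0,-1.9],"dr":[0,2.5,0]},{"hand":0,"linear":[-8.6,0,-1.1],"dr":[0,2.5,0]},{"hand":0,"linear":[-9.1,0,-0.72],"dr":[0,2.5,0]},{"hand":0,"linear":[-9.1,0,-0.72],"dr":[0,2.5,0]},{"hand":0,"linear":[-9.1,0,-0.72],"dr":[0,2.5,0]},{"hand":0,"linear":[-9.1,0,-0.72],"dr":[0,2.5,0]}])

```text
clock: 9.17
tool_pos: [0.5063, 0.0484, 0.2726]
tcp_rot: [-179.9, 14.9, 127.2]
wrist_force: [0.4, -0.1, 0.7]
gripper_width: 0.0007
gripper_force: 0.0
```

```bash
python3 - <<'E'
from h import *
for z in (.240,.233,.203,.199): plan((.507,.049,z),15)
p,d=bot.read_camera('side');cv2.imwrite('pics/s4.png',cv2.resize(p[80:260,220:460,::-1],None,fx=3.3,fy=3.3))
E
```

```text
clock 9.17 tcp [0.5063 0.0484 0.2726] lin [0.338, 0.041, 1.258] dr [-0.016, -0.009, -0.001] q [8.0, -6.0, 83.0, -13.0, 95.0, -31.0] F [ 0.4 -0.1  0.7] w 0.0007
clock 9.17 tcp [0.5063 0.0484 0.2726] lin [0.41, 0.041, 1.528] dr [-0.016, -0.009, -0.001] q [8.0, -6.0, 83.0, -13.0, 95.0, -31.0] F [ 0.4 -0.1  0.7] w 0.0007
clock 9.17 tcp [0.5063 0.0484 0.2726] lin [0.72, 0.043, 2.688] dr [-0.016, -0.009, -0.001] q [8.0, -6.0, 83.0, -13.0, 95.0, -31.0] F [ 0.4 -0.1  0.7] w 0.0007
clock 9.17 tcp [0.5063 0.0484 0.2726] lin [0.761, 0.043, 2.842] dr [-0.016, -0.009, -0.001] q [8.0, -6.0, 83.0, -13.0, 95.0, -31.0] F [ 0.4 -0.1  0.7] w 0.0007
```

View pics/s4.png

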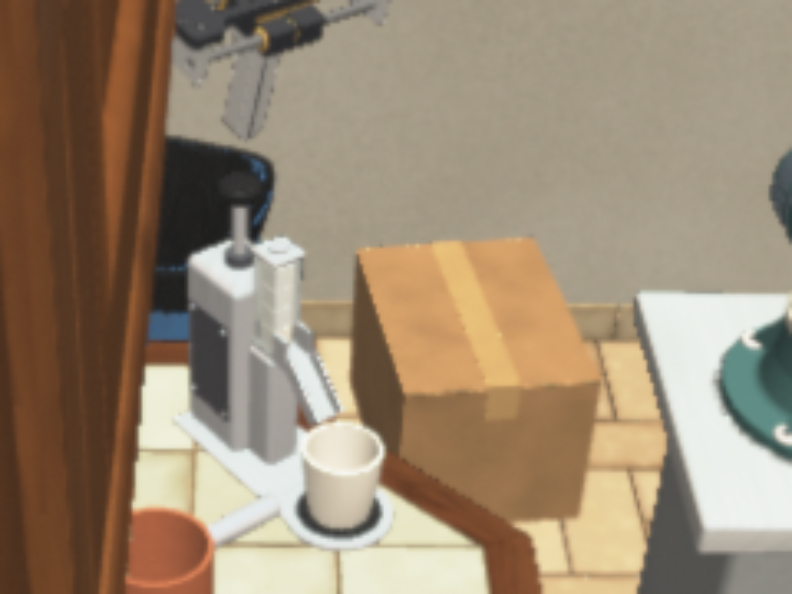

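Request:
step_arm(increments=[{"hand":0,"linear":[0.2,0.04,0.7],"dr":[0,0,0]},{"hand":0,"linear":[0.34,0.04,1.26],"dr":[0,0,0]},{"hand":0,"linear":[0.41,0.04,1.53],"dr":[0,0,0]},{"hand":0,"linear":[0.49,0.04,1.82],"dr":[0,0,0]},{"hand":0,"linear":[0.56,0.04,2.11],"dr":[0,0,0]},{"hand":0,"linear":[0.64,0.04,2.4],"dr":[0,0,0]},{"hand":0,"linear":[0.7,0.04,2.6],"dr":[0,0,0]},{"hand":0,"linear":[0.73,0.04,2.72],"dr":[0,0,0]},{"hand":0,"linear":[0.73,0.04,2.72],"dr":[0,0,0]}])

```text
clock: 9.97
tool_pos: [0.5081, 0.0499, 0.2064]
tcp_rot: [179.8, 15.2, 127.2]
wrist_force: [-3.9, 1.1, 8.1]
gripper_width: 0.0003
gripper_force: 4.5
```

Request:
step_arm(increments=[{"hand":0,"linear":[0.02,0,0.08],"dr":[0,0,0]},{"hand":0,"linear":[0.04,0,0.16],"dr":[0,0,0]},{"hand":0,"linear":[0.04,0,0.16],"dr":[0,0,0]}])

```text
clock: 10.22
tool_pos: [0.5082, 0.0499, 0.2036]
tcp_rot: [179.7, 15.2, 127.1]
wrist_force: [-5.0, 2.3, 11.1]
gripper_width: 0.0002
gripper_force: 5.8
```

Request:
step_arm(increments=[{"hand":0,"linear":[0.02,0,0.08],"dr":[0,0,0]},{"hand":0,"linear":[0.04,0,0.16],"dr":[0,0,0]},{"hand":0,"linear":[0.04,0,0.16],"dr":[0,0,0]}])

```text
clock: 10.47
tool_pos: [0.5083, 0.0499, 0.2032]
tcp_rot: [179.6, 15.3, 127.1]
wrist_force: [-11.6, 2.5, 24.2]
gripper_width: 0.0005
gripper_force: 11.9
```

Request:
step_arm(increments=[{"hand":0,"linear":[-0.1,0,-0.35],"dr":[0,0,0]},{"hand":0,"linear":[-0.25,0,-0.9],"dr":[0,0,0]},{"hand":0,"linear":[-0.4,0,-1.4],"dr":[0,0,0]},{"hand":0,"linear":[-0.55,0,-2.0],"dr":[0,0,0]},{"hand":0,"linear":[-0.55,0,-2.0],"dr":[0,0,0]},{"hand":0,"linear":[-0.55,0,-2.0],"dr":[0,0,0]},{"hand":0,"linear":[-0.55,0,-2.0],"dr":[0,0,0]},{"hand":0,"linear":[-0.55,0,-2.0],"dr":[0,0,0]},{"hand":0,"linear":[-0.55,0,-2.0],"dr":[0,0,0]},{"hand":0,"linear":[-0.55,0,-2.0],"dr":[0,0,0]},{"hand":0,"linear":[-0.55,0,-2.0],"dr":[0,0,0]},{"hand":0,"linear":[-0.55,0,-2.0],"dr":[0,0,0]},{"hand":0,"linear":[-0.55,0,-2.0],"dr":[0,0,0]},{"hand":0,"linear":[-0.55,0,-2.0],"dr":[0,0,0]},{"hand":0,"linear":[-0.55,0,-2.0],"dr":[0,0,0]},{"hand":0,"linear":[-0.55,0,-2.0],"dr":[0,0,0]},{"hand":0,"linear":[-0.55,0,-2.0],"dr":[0,0,0]},{"hand":0,"linear":[-0.55,0,-2.0],"dr":[0,0,0]},{"hand":0,"linear":[-0.55,0,-2.0],"dr":[0,0,0]},{"hand":0,"linear":[-0.55,0,-2.0],"dr":[0,0,0]}])

```text
clock: 12.13
tool_pos: [0.5079, 0.0485, 0.2469]
tcp_rot: [180.0, 15.0, 127.1]
wrist_force: [-0.2, -0.2, 0.4]
gripper_width: 0.0003
gripper_force: 0.0
```

```bash
python3 - <<'E'
from h import *
plan((.507,.049,.203),15)
a,_=bot.read_camera('side')
for n in('lump1_center','plunger_top'):
  for x in bot.landmark_of(n,'side')[:3]: print(n,x['p'],x['point'])
b,_=bot.read_camera('top')
a=cv2.resize(a[110:270,250:390],None,fx=3.4,fy=3.4);b=cv2.resize(b[190:270,280:400],None,fx=2.1,fy=2.1*3.4*160/(2.1*80)/1 if 0 else 2.1)
c=np.zeros((a.shape[0],a.shape[1]+b.shape[1],3),np.uint8);c[:,:a.shape[1]]=a;c[:b.shape[0],a.shape[1]:]=b
cv2.imwrite('pics/s5.png',c[:,:,::-1])
E
```

```text
clock 12.13 tcp [0.5079 0.0485 0.2469] lin [0.492, -0.018, 1.685] dr [0.0, 0.005, -0.001] q [8.0, -6.0, 86.0, -13.0, 92.0, -31.0] F [-0.2 -0.2  0.4] w 0.0003
plunger_top 0.63 [133.0, 290.9]
```

View pics/s5.png

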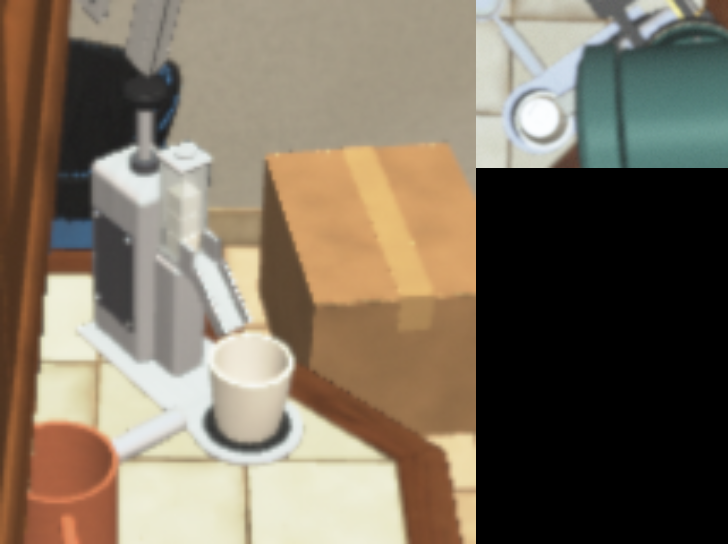

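Request:
step_arm(increments=[{"hand":0,"linear":[0.11,0,0.4],"dr":[0,0,0]},{"hand":0,"linear":[0.19,0,0.7],"dr":[0,0,0]},{"hand":0,"linear":[0.27,0,1.0],"dr":[0,0,0]},{"hand":0,"linear":[0.36,0,1.3],"dr":[0,0,0]},{"hand":0,"linear":[0.43,0,1.57],"dr":[0,0,0]},{"hand":0,"linear":[0.48,0,1.75],"dr":[0,0,0]},{"hand":0,"linear":[0.52,0,1.9],"dr":[0,0,0]},{"hand":0,"linear":[0.54,0,1.98],"dr":[0,0,0]},{"hand":0,"linear":[0.54,0,1.98],"dr":[0,0,0]},{"hand":0,"linear":[0.54,0,1.98],"dr":[0,0,0]}])

```text
clock: 13.17
tool_pos: [0.5098, 0.0487, 0.2035]
tcp_rot: [179.5, 15.4, 127.0]
wrist_force: [-8.2, 2.4, 24.8]
gripper_width: 0.0004
gripper_force: 12.5
```

Stop reached again. I'll release and back off to the front.

Request:
step_arm(increments=[{"hand":0,"linear":[-0.1,0,-0.35],"dr":[0,0,0]},{"hand":0,"linear":[-0.25,0,-0.9],"dr":[0,0,0]},{"hand":0,"linear":[-0.4,0,-1.4],"dr":[0,0,0]},{"hand":0,"linear":[-0.55,0,-2.0],"dr":[0,0,0]},{"hand":0,"linear":[-0.6,0,-2.8],"dr":[0,0,0]},{"hand":0,"linear":[-0.2,0,-3.4],"dr":[0,0,0]},{"hand":0,"linear":[1.0,0,-3.8],"dr":[0,0,0]},{"hand":0.2,"linear":[2.4,0,-4.1],"dr":[0,-0.5,0]},{"hand":0.4,"linear":[3.8,0,-4.2],"dr":[0,-1,0]},{"hand":0.6,"linear":[5.2,0,-3.8],"dr":[0,-1.5,0]},{"hand":0.85,"linear":[6.4,0,-3.4],"dr":[0,-2.0,0]},{"hand":0.85,"linear":[7.4,0,-2.8],"dr":[0,-2.5,0]},{"hand":0.85,"linear":[7.8,0,-2.2],"dr":[0,-2.5,0]},{"hand":0.85,"linear":[7.8,0,-2.2],"dr":[0,-2.5,0]},{"hand":0.85,"linear":[7.8,0,-2.2],"dr":[0,-2.5,0]}])

```text
clock: 14.42
tool_pos: [0.3847, 0.2097, 0.1968]
tcp_rot: [-179.7, 30.1, 127.4]
wrist_force: [-0.4, -0.5, 0.1]
gripper_width: 0.0502
gripper_force: 0.0
```

```bash
python3 - <<'E'
from h import *
plan((.3938,.1992,.1457))
plan((.4353,.1434,.0264))
im=[]
for cam in('top','side'):
    p,d=bot.read_camera(cam);P=cloud(cam,d,np.ones(d.shape,bool));im.append(p)
    m=(abs(P[:,0]-.429)<.05)&(abs(P[:,1]-.152)<.05)&(P[:,2]>.06)&(P[:,2]<.073);q=P[m][:,:2].astype(np.float32)
    print(cam,m.sum(),cv2.minEnclosingCircle(q))
    m=(np.hypot(P[:,0]-.429,P[:,1]-.151)<.02);print('inside z',np.percentile(P[m][:,2],[2,25,50,75,98]).round(3))
    print([ (round(float(x['p']),2),x['point']) for x in bot.landmark_of('plunger_top',cam)[:1]])
a=cv2.resize(im[1][110:270,250:390],None,fx=3.4,fy=3.4);b=cv2.resize(im[0][225:265,290:330],None,fx=7,fy=7)
c=np.zeros((a.shape[0],a.shape[1]+b.shape[1],3),np.uint8);c[:,:a.shape[1]]=a;c[:b.shape[0],a.shape[1]:]=b
cv2.imwrite('pics/s6.png',c[:,:,::-1])
E
```

```text
clock 14.42 tcp [0.3847 0.2097 0.1968] lin [0.544, 0.043, 2.045] dr [-0.028, 0.014, 0.03] q [44.0, -7.0, 97.0, -30.0, 94.0, 6.0] F [-0.4 -0.5  0.1] w 0.0502
clock 14.42 tcp [0.3847 0.2097 0.1968] lin [0.529, 0.034, 7.569] dr [-0.028, 0.014, 0.03] q [44.0, -7.0, 97.0, -30.0, 94.0, 6.0] F [-0.4 -0.5  0.1] w 0.0502
top 100 ((0.428910493850708, 0.1515684425830841), 0.030375393107533455)
inside z [0.008 0.011 0.027 0.04  0.049]
[(0.84, [208.3, 378.5])]
side 188 ((0.4422881603240967, 0.1392478197813034), 0.05161331221461296)
inside z [0.009 0.034 0.045 0.091 0.098]
[(0.55, [220.0, 299.0])]
```

View pics/s6.png

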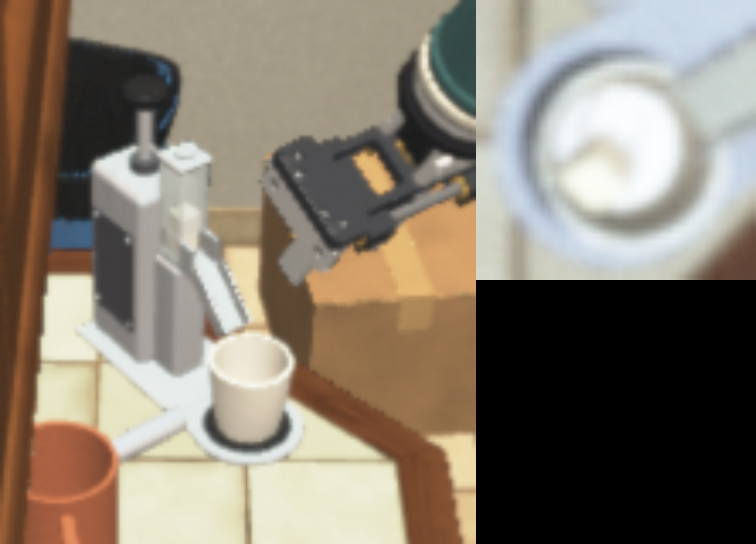

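Request:
step_arm(grip_force=15, increments=[{"hand":0.9,"linear":[0.2,0.02,0.8],"dr":[0,0,0]},{"hand":0.9,"linear":[0.54,0.03,2.0],"dr":[-0.03,0,0.03]},{"hand":0.9,"linear":[0.54,0.03,2.0],"dr":[-0.03,0,0.03]},{"hand":0.9,"linear":[0.54,0.03,2.0],"dr":[-0.03,0,0.03]},{"hand":0.9,"linear":[0.54,0.03,2.0],"dr":[-0.03,0,0.03]},{"hand":0.9,"linear":[0.54,0.03,3.0],"dr":[-0.03,0,0.03]},{"hand":0.9,"linear":[0.53,0.03,4.2],"dr":[-0.03,0,0.03]},{"hand":0.9,"linear":[0.53,0.03,5.4],"dr":[-0.03,0,0.03]},{"hand":0.9,"linear":[0.53,0.03,6.4],"dr":[-0.03,0,0.03]},{"hand":0.9,"linear":[0.53,0.03,7.2],"dr":[-0.03,0,0.03]},{"hand":0.9,"linear":[0.53,0.03,7.56],"dr":[-0.03,0,0.03]},{"hand":0.9,"linear":[0.53,0.03,7.56],"dr":[-0.03,0,0.03]},{"hand":0.7,"linear":[0.53,0.03,7.56],"dr":[-0.03,0,0.03]},{"hand":0.65,"linear":[0.53,0.03,7.56],"dr":[-0.03,0,0.03]},{"hand":0.6,"linear":[0.53,0.03,7.56],"dr":[-0.03,0,0.03]},{"hand":0.5,"linear":[0.53,0.03,7.56],"dr":[-0.03,0,0.03]},{"hand":0.3,"linear":[0.53,0.03,7.56],"dr":[-0.03,0,0.03]},{"hand":0.3,"linear":[0.53,0.03,7.56],"dr":[-0.03,0,0.03]},{"hand":0.3,"linear":[0.53,0.03,7.56],"dr":[-0.03,0,0.03]},{"hand":0.3,"linear":[0.53,0.03,7.56],"dr":[-0.03,0,0.03]}])

```text
clock: 16.28
tool_pos: [0.4369, 0.1445, 0.0292]
tcp_rot: [179.6, 30.1, 126.9]
wrist_force: [-1.2, -0.7, 5.6]
gripper_width: 0.0601
gripper_force: 14.6
```

```bash
python3 - <<'E'
from h import *
s=bot.get_state();t=s['tool_pos'];o=t-np.array([.4289,.1514,.005]) # tcp minus cup foot
f=-ax
for c in [(.4289,.1514,.008),(.4289-.0423,.1514+.0558,.008),(.38,.24,.05),(.474,.421,.05),(.474,.421,.009),(.474,.421,.005)]: plan(np.array(c)+o)
E
```

```text
clock 16.28 tcp [0.4369 0.1445 0.0292] lin [-0.06, 0.001, -0.104] dr [0.043, 0.018, -0.038] q [33.0, -0.0, 111.0, -32.0, 70.0, 8.0] F [-1.2 -0.7  5.6] w 0.0601
clock 16.28 tcp [0.4369 0.1445 0.0292] lin [2.363, -0.003, -1.509] dr [0.043, 0.018, -0.038] q [33.0, -0.0, 111.0, -32.0, 70.0, 8.0] F [-1.2 -0.7  5.6] w 0.0601
clock 16.28 tcp [0.4369 0.1445 0.0292] lin [2.565, 0.588, -3.564] dr [0.043, 0.018, -0.038] q [33.0, -0.0, 111.0, -32.0, 70.0, 8.0] F [-1.2 -0.7  5.6] w 0.0601
clock 16.28 tcp [0.4369 0.1445 0.0292] lin [5.621, 7.953, -5.286] dr [0.043, 0.018, -0.038] q [33.0, -0.0, 111.0, -32.0, 70.0, 8.0] F [-1.2 -0.7  5.6] w 0.0601
clock 16.28 tcp [0.4369 0.1445 0.0292] lin [6.444, 7.943, -3.867] dr [0.043, 0.018, -0.038] q [33.0, -0.0, 111.0, -32.0, 70.0, 8.0] F [-1.2 -0.7  5.6] w 0.0601
clock 16.28 tcp [0.4369 0.1445 0.0292] lin [6.524, 7.942, -3.729] dr [0.043, 0.018, -0.038] q [33.0, -0.0, 111.0, -32.0, 70.0, 8.0] F [-1.2 -0.7  5.6] w 0.0601
```

Request:
step_arm(increments=[{"hand":0.3,"linear":[-0.03,0,-0.05],"dr":[0,0,0]},{"hand":0.3,"linear":[-0.06,0,-0.1],"dr":[0,0,0]},{"hand":0.3,"linear":[-0.06,0,-0.1],"dr":[0,0,0]},{"hand":0.3,"linear":[-0.06,0,-0.1],"dr":[0,0,0]}])

```text
clock: 16.62
tool_pos: [0.4359, 0.1443, 0.0303]
tcp_rot: [179.8, 30.0, 127.0]
wrist_force: [0.1, -0.1, -1.8]
gripper_width: 0.0602
gripper_force: 14.8
```

Request:
step_arm(increments=[{"hand":0.3,"linear":[0.15,0,-0.15],"dr":[0,0,0]},{"hand":0.3,"linear":[0.5,0,-0.36],"dr":[0,0,0]},{"hand":0.3,"linear":[1.0,0,-0.65],"dr":[0,0,0]},{"hand":0.3,"linear":[1.5,0,-0.95],"dr":[0,0,0]},{"hand":0.3,"linear":[2.0,0,-1.3],"dr":[0,0,0]},{"hand":0.3,"linear":[2.35,0.1,-1.75],"dr":[0,0,0]},{"hand":0.3,"linear":[2.5,0.3,-2.4],"dr":[0,0,0]},{"hand":0.3,"linear":[2.62,0.59,-3.1],"dr":[0,0,0]},{"hand":0.3,"linear":[2.8,1.1,-3.5],"dr":[0,0,0]},{"hand":0.3,"linear":[3.1,1.8,-3.74],"dr":[0,0,0]},{"hand":0.3,"linear":[3.4,2.5,-3.9],"dr":[0,0,0]},{"hand":0.3,"linear":[3.75,3.3,-4.1],"dr":[0,0,0]},{"hand":0.3,"linear":[4.1,4.1,-4.3],"dr":[0,0,0]},{"hand":0.3,"linear":[4.45,4.9,-4.47],"dr":[0,0,0]},{"hand":0.3,"linear":[4.8,5.8,-4.68],"dr":[0,0,0]},{"hand":0.3,"linear":[5.15,6.6,-4.87],"dr":[0,0,0]},{"hand":0.3,"linear":[5.45,7.3,-5.03],"dr":[0,0,0]},{"hand":0.3,"linear":[5.6,7.75,-5.14],"dr":[0,0,0]},{"hand":0.3,"linear":[5.68,7.95,-5.18],"dr":[0,0,0]},{"hand":0.3,"linear":[5.68,7.95,-5.18],"dr":[0,0,0]}])

```text
clock: 18.28
tool_pos: [0.4811, 0.4151, 0.0719]
tcp_rot: [179.7, 30.0, 127.0]
wrist_force: [0.3, -1.3, -0.3]
gripper_width: 0.0603
gripper_force: 14.8
```

```bash
python3 - <<'E'
from h import *
from h import _ if 0 else np
E
python3 - <<'E'
from h import *
s=bot.get_state();o=np.array([.4359,.1443,.0303])-np.array([.4289,.1514,.0065])
for h in (.012,.005): plan(np.array([.474,.421,h])+o)
for cam in('top','side'):
    p,d=bot.read_camera(cam)
    if cam=='side':cv2.imwrite('pics/s7.png',cv2.resize(p[190:350,240:440,::-1],None,fx=3.5,fy=3.5))
    for n,z in(('saucer_seat',.005),('cup_center',.07)):
        for x in bot.landmark_of(n,cam)[:1]: print(cam,n,x['p'],atz(cam,x['point'],z).round(3))
E
```

```text
clock 18.28 tcp [0.4811 0.4151 0.0719] lin [0.69, -0.039, 1.269] dr [0.031, 0.003, -0.02] q [51.0, 25.0, 75.0, -29.0, 88.0, 17.0] F [ 0.3 -1.3 -0.3] w 0.0603
clock 18.28 tcp [0.4811 0.4151 0.0719] lin [0.83, -0.04, 1.511] dr [0.031, 0.003, -0.02] q [51.0, 25.0, 75.0, -29.0, 88.0, 17.0] F [ 0.3 -1.3 -0.3] w 0.0603
top saucer_seat 0.3 [0.434 0.151 0.005]
top cup_center 0.74 [0.558 0.287 0.07 ]
side saucer_seat 0.63 [0.479 0.419 0.005]  File "<stdin>", line 2
    from h import _ if 0 else np
                    ^^
SyntaxError: invalid syntax
```

View pics/s7.png

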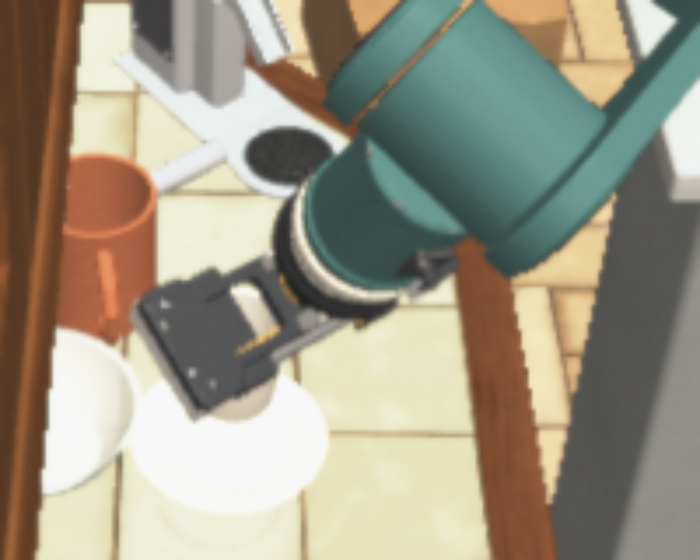

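```bash
python3 - <<'E'
from h import *
for cam in('top','side'):
    f=np.load(cam+'0.npz');P=cloud(cam,f['d'],np.ones(f['d'].shape,bool))
    m=(P[:,0]>.49)&(P[:,0]<.66)&(P[:,1]>.36)&(P[:,1]<.52)&(P[:,2]>.022)&(P[:,2]<.2);q=P[m]
    print(cam,m.sum(),np.percentile(q,[1,50,99],axis=0).round(3).tolist())
    for z in(.03,.045,.06):
        r=q[abs(q[:,2]-z)<.008]
        if len(r): i=r[:,0].argmin();print(z,len(r),r[i].round(3),'dist to line along finger dir',((r[:,:2]-[.474,.421])@[.797,.604]).min().round(3))
plan((.48,.415,.03))
E
```

```text
top 421 [[0.53, 0.362, 0.022], [0.555, 0.443, 0.039], [0.598, 0.485, 0.064]]
0.03 203 [0.534 0.431 0.037] dist to line along finger dir 0.036
0.045 223 [0.529 0.436 0.046] dist to line along finger dir 0.033
0.06 6 [0.543 0.36  0.061] dist to line along finger dir 0.019
side 502 [[0.529, 0.361, 0.022], [0.552, 0.388, 0.039], [0.583, 0.484, 0.07]]
0.03 237 [0.535 0.432 0.037] dist to line along finger dir 0.022
0.045 241 [0.529 0.434 0.046] dist to line along finger dir 0.021
0.06 30 [0.544 0.365 0.063] dist to line along finger dir 0.019
clock 18.58 tcp [0.4811 0.4132 0.0729] lin [0.929, 0.002, 1.443] dr [0.026, 0.006, -0.033] q [51.0, 25.0, 75.0, -29.0, 88.0, 17.0] F [-0.2  0.2 -1.6] w 0.0604
```

Request:
step_arm(increments=[{"hand":0.3,"linear":[0.1,0,0.17],"dr":[0,0,0]},{"hand":0.3,"linear":[0.25,0,0.43],"dr":[0,0,0]},{"hand":0.3,"linear":[0.4,0,0.69],"dr":[0,0,0]},{"hand":0.3,"linear":[0.55,0,0.95],"dr":[0,0,0]},{"hand":0.3,"linear":[0.68,0,1.18],"dr":[0,0,0]},{"hand":0.3,"linear":[0.78,0,1.34],"dr":[0,0,0]},{"hand":0.3,"linear":[0.82,0,1.42],"dr":[0,0,0]},{"hand":0.3,"linear":[0.82,0,1.42],"dr":[0,0,0]},{"hand":0.3,"linear":[0.82,0,1.42],"dr":[0,0,0]},{"hand":0.3,"linear":[0.82,0,1.42],"dr":[0,0,0]}])

```text
clock: 19.42
tool_pos: [0.4819, 0.4142, 0.0322]
tcp_rot: [179.6, 30.0, 126.9]
wrist_force: [-0.2, -0.8, -1.2]
gripper_width: 0.0603
gripper_force: 14.8
```

Request:
step_arm(increments=[{"hand":0.3,"linear":[0.03,0,0.05],"dr":[0,0,0]},{"hand":0.3,"linear":[0.06,0,0.1],"dr":[0,0,0]},{"hand":0.3,"linear":[0.06,0,0.1],"dr":[0,0,0]},{"hand":0.3,"linear":[0.06,0,0.1],"dr":[0,0,0]}])

```text
clock: 19.75
tool_pos: [0.4819, 0.4142, 0.0294]
tcp_rot: [179.6, 30.0, 126.9]
wrist_force: [0.7, 0.5, -0.4]
gripper_width: 0.0601
gripper_force: 14.7
```

Request:
step_arm(increments=[{"hand":0.3,"linear":[0.02,0,0.035],"dr":[0,0,0]},{"hand":0.3,"linear":[0.03,0,0.05],"dr":[0,0,0]},{"hand":0.3,"linear":[0.03,0,0.05],"dr":[0,0,0]}])

```text
clock: 20.0
tool_pos: [0.482, 0.4141, 0.0293]
tcp_rot: [179.6, 30.1, 126.9]
wrist_force: [-1.9, -0.4, 5.2]
gripper_width: 0.0602
gripper_force: 14.6
```

Standing on the saucer; release and withdraw.

Request:
step_arm(increments=[{"hand":0.66,"linear":[0,0,0],"dr":[0,0,0]},{"hand":0.7,"linear":[0,0,0],"dr":[0,0,0]},{"hand":0.75,"linear":[0,0,0],"dr":[0,0,0]},{"hand":0.83,"linear":[0,0,0],"dr":[0,0,0]},{"hand":0.83,"linear":[0,0,0],"dr":[0,0,0]},{"hand":0.83,"linear":[0,0,0],"dr":[0,0,0]},{"hand":0.83,"linear":[0,0,-0.3],"dr":[0,0,0]},{"hand":0.83,"linear":[0,0,-0.8],"dr":[0,0,0]},{"hand":0.83,"linear":[0,0,-1.5],"dr":[0,0,0]},{"hand":0.83,"linear":[0,0,-2.5],"dr":[0,0,0]},{"hand":0.83,"linear":[0,0,-3.5],"dr":[0,0,0]},{"hand":0.83,"linear":[0,0,-4.5],"dr":[0,0,0]},{"hand":0.83,"linear":[1.0,0,-5.5],"dr":[0,0,0]},{"hand":0.83,"linear":[2.0,0,-5.5],"dr":[0,0,0]},{"hand":0.83,"linear":[2.0,0,-5.5],"dr":[0,0,0]},{"hand":0.83,"linear":[2.0,0,-5.5],"dr":[0,0,0]}])

```text
clock: 21.33
tool_pos: [0.4125, 0.5043, 0.1215]
tcp_rot: [179.7, 30.1, 127.1]
wrist_force: [0.2, 1.0, 0.7]
gripper_width: 0.0783
gripper_force: 0.0
```

```bash
python3 - <<'E'
from h import *
plan((.4,.4,.2))
im=[]
for cam in('top','side'):
    p,d=bot.read_camera(cam);im.append(p);P=cloud(cam,d,np.ones(d.shape,bool))
    m=(abs(P[:,0]-.474)<.045)&(abs(P[:,1]-.421)<.045)&(P[:,2]>.06)&(P[:,2]<.073);q=P[m]
    print(cam,'cup',m.sum(),cv2.minEnclosingCircle(q[:,:2].astype(np.float32)),q[:,2].mean())
    for x in bot.cut_out('saucer_seat',cam)[:1]:
        Q=cloud(cam,d,x['pixels']);print('saucer',x['p'],np.percentile(Q,[2,50,98],axis=0).round(3).tolist())
a=cv2.resize(im[1][190:350,240:380],None,fx=3.4,fy=3.4);b=cv2.resize(im[0][190:260,160:230],None,fx=4.2,fy=4.2)
c=np.zeros((a.shape[0],a.shape[1]+b.shape[1],3),np.uint8);c[:,:a.shape[1]]=a;c[:b.shape[0],a.shape[1]:]=b
cv2.imwrite('pics/s8.png',c[:,:,::-1])
E
```

```text
clock 21.33 tcp [0.4125 0.5043 0.1215] lin [-4.191, -2.909, -1.218] dr [0.039, 0.008, -0.008] q [60.0, 29.0, 64.0, -28.0, 99.0, 21.0] F [0.2 1.  0.7] w 0.0783
top cup 141 ((0.47461965680122375, 0.42217880487442017), 0.03099142573773861) 0.06638456301534368
saucer 0.75 [[0.42, 0.366, 0.003], [0.475, 0.409, 0.011], [0.526, 0.474, 0.017]]
side cup 207 ((0.4736161231994629, 0.4218890368938446), 0.03200414404273033) 0.0660167015941115
saucer 0.56 [[0.431, 0.383, 0.005], [0.499, 0.443, 0.012], [0.529, 0.477, 0.019]]
```

View pics/s8.png

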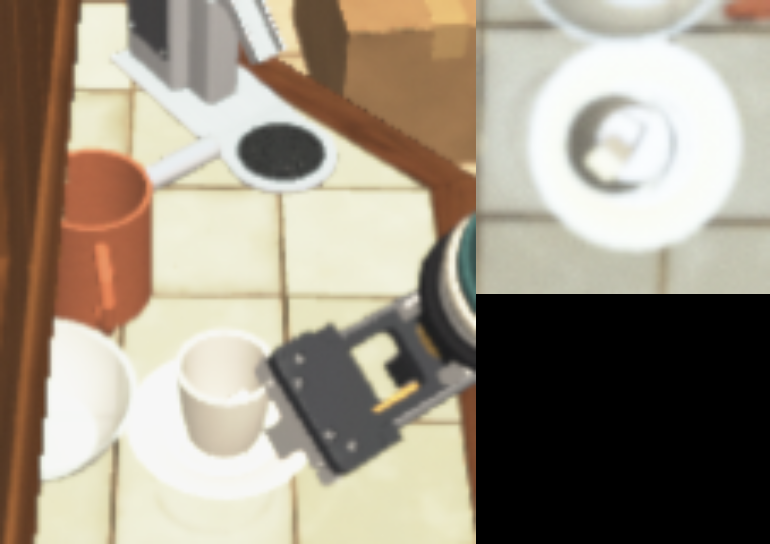

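The cup is upright and centred on the saucer at about (0.474, 0.422), with both lumps visible in it. The gripper is clear, so I'm handing in.

```bash
python3 -c "
from cell import bot
print(bot.hand_in())"
```

```text
the job is handed in; nothing more can be done
None
```

I handed the job in at about 21 s: the cup stands upright in the middle of its saucer with the two lumps in it, two lumps are left in the magazine, and the knob is up. I kept clear of the mug and never found the coffee jar in the pictures, so I couldn't check that it stayed put; the hand-in gave no verdict.

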